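Load the slide imager and latch its light hood

ROBOT

A 6-joint arm with a two-finger parallel gripper is mounted at the origin on the work surface. World frame = base frame: x ahead of the robot, y to its left, z up, the work surface at z = 0. Lengths are in m, angles in rad, forces in N, time in s.
With the tool pointing down it reaches from about 0.35 to 0.95 m from the base axis. Payload 17.4 kg.
Tool frame: the origin (TCP) lies between the finger pads; the fingertips stand 11 mm ahead of it and the grasp point (between the pads) lies 8 mm behind it (r.tip_extent is the distance from the TCP to the fingertips, in m); z points along the fingers, y is the direction in which the jaws open and shut (so a half turn about z gives the same grasp; the last joint's range is limited). The gripper opens to 93 mm and grips with 3 to 60 N. Pads are 15 mm wide; open, the fingers measure 128 mm over their backs; the gripper's body (75 mm by 188 mm) begins 65 mm behind the grasp point.
Start: joints at [1.118, 0.116, 1.442, -0, 1.584, -0.038], TCP at [0.272, 0.618, 0.23] pointing down, gripper open.
Joint ranges: [-2.83, 2.83], [-0.83, 2.19], [0.07, 2.5], [-1.14, 4.28], [0.01, 3], [-2.97, 2.97]. Speed limits (rad/s): [1.89, 1.89, 2.22, 3.14, 3.14, 3.14].

INTERFACE

Orientations are given as a rotation vector (axis times angle).
In Python, from bench import r gives the robot as it stands.
- The arm moves only by the tool step_arm, never from a script. Its argument "steps" is a list of rows, each a list of 7 numbers: the finger opening in cm, from 0 to 9.3, then the shift along the tool's x, y, z in cm, then the turn, a rotation vector about the tool's x, y, z in degrees. A call has exactly 5 rows; each row shifts and turns the commanded pose from where the row before left it, along the tool's axes as they then stand; what a row does not reach is not made up. A row lasts 1/8 s, in which the tool goes at most 62.5 mm and 10.7 degrees, less where a joint would pass 70% of its speed; a pose out of reach is approached as far as the arm can. A call with a gripper value outside its range is refused whole. The fingers move at their own pace and stop on an object; the grip force is fixed at half the most. Time passes only in rows, so rows that do not move let the fingers close, or fill a call up. It gives the time, the measured TCP pose, the force and the opening at its end, in the units of the state.
- r.sense(): the state, without advancing time (a new reading comes with each control period).
- r.camera(name): name is "scene" or "top" or "wrist"; returns the picture (480x640x3 uint8, red, green, blue); there is no depth.
- r.calibration(name): a dict with "K" (3x3 intrinsics, pixels), "R" (3x3) and "t" (3): a world point X has camera coordinates R X + t; the wrist camera has in their place "tool_from_camera" (4x4, takes a point from camera to tool coordinates, whose origin is the TCP and whose axes are the flange's). Camera axes: x right, y down, z forward; pixel columns grow to the right and rows downward; lengths in m; the calibration is good to about 2 mm. The wrist camera is an equidistant fisheye: a pixel r from the principal point sees the ray r / f radians off the axis. A picture is of the moment at which its call begins: read the wrist's pose just before it. calibration takes no time and is no camera call.
- r.hand_in(): hands the job in, once; it reports no verdict.
The state is a dict: "clock": time; "joint_pos": joint angles; "qvel": joint speeds; "joint_efforts": joint torques, N m; "eef_pos": TCP position; "eef_rot": TCP orientation; "ft_force": force on the tool from outside, world axes, zero at the start; "moment": the same for the moment, N m; "gripper_width": finger opening in m.
Only numpy, scipy, OpenCV 4.12 (cv2) and the standard library are available. Lean on these libraries where they do the work, as an engineer would, in place of code of your own. Each camera call takes 0.05 s, during which the arm holds its last target.

TASK

Set the aluminium slide carrier flat in the framed nest on the bed of the slide imager and let go of it. Then push the black sliding light hood shut over it until its latch clicks and holds, easing off at the click so that the hood is not rammed hard into its spring buffer. Leave the other things on the bench where they are, and finish clear of the machine.

Things in the scene. Friction and masses are not known exactly. Their poses are not given: they have to be found in the camera images.
- imager: Slide imager: fixed white bed 160 (x) x 450 (y) x 50 mm high. Origin on its underside on the mid-line, 200 mm from its -y end. +y is the way the hood shuts. On the bed from -y to +y: parked hood, nest, grey latch block (62 mm high above the bed, with a 44 mm wide arm over the hood's path, arm top 72 mm above the bed, latch stem up to 12 mm higher).
- nest (a point): Centre of the nest, on the bed's upper face (50 mm above the imager's underside), at x = 0, y = 0.068 of the imager; axes as the imager's. A low frame with an opening of 66 (x) x 82 (y) mm, 9 mm high, its upper half flared outwards by 3 mm, takes the carrier with 3 mm play on each side.
- carrier_grip (a point): Middle of the slide carrier's upright grip tab, 24 mm above the carrier's underside; the carrier's axes. The tab is 10 mm thick (x), 30 mm long (y) and rises from 10 to 38 mm above the underside, at the middle of the plate. Seated, the point is 74 mm above the imager's underside and carrier y runs along imager y, either way round.
- guard_tab (a point): Middle of the hood's upright push tab, 50 (x) x 10 (y) x 32 mm high, which stands on the hood's top; axes as the imager's. Hood: black tunnel 110 (x) x 160 (y) x 48 mm high on the bed, closed at its -y end, open at +y; the tab is 30 mm to -y of its middle. The hood clears a seated carrier by 6 mm.
- guard (a joint): Travel of the hood along imager +y in m: 0 fully back (tab at imager y = -0.125), growing as it shuts, 1.5 N drag. It latches somewhere from 0.172 to 0.188: the latch block is clamped by hand and its place along y is not measured. Over the last 15 mm the push rises to 8 to 11 N, then drops at the click.
- latch (a joint): Lift of the sprung steel latch nose in the latch block's arm, in m: 0 down (also before the hood arrives), about 0.005 on top of the steel tooth at the hood's leading edge; it drops back to 0 with a click behind the tooth and then keeps the hood from sliding back.
- buffer (a joint): Compression in m of the rubber-tipped spring buffer in the latch block's face, which meets the hood's leading edge: 0 free, about 0.0025 (7.5 N) when the hood rests latched, 3 N per mm. It first touches just before the click. Pressed in more than 6 mm (18 N), the hood has been rammed.
- oil_bottle: Bystander: small amber bottle, 30 mm across, 70 mm high; origin at its underside.
- tube_rack: Bystander: white tube rack 70 x 150 x 46 mm; origin at its underside.
- petri_dish: Bystander: clear covered dish 92 mm across, 16 mm high; origin at its underside.
- slide_box: Bystander: blue slide box 87 x 102 x 34 mm; origin at its underside.
- beaker: Bystander: glass beaker 70 mm across, 90 mm high; origin at its underside.
- stain_jar: Bystander: glass jar 44 mm across, 60 mm high; origin at its underside.
- carrier: Slide carrier, loose, 0.08 to 0.17 kg: aluminium plate 60 (x) x 76 (y) x 10 mm with two glass slides on it and an upright tab in the middle to hold it by. Origin at the middle of its underside.
There are look-alikes about, which are no part of the job. Leave any orange, pink or yellow look-alike of the carrier alone.

How it is judged:
By the outcome, as a careful person would: the job done as asked, in the order asked, and still so for the second after the job is handed in, with the robot touching nothing.
It also fails if it takes over 58 s, if anything falls off the work surface, if the arm or the gripper's body presses on something with over 40 N, if the wrist force passes 120 N, or if a joint passes its speed limit or range.

## Working session

There is one attempt and no reset: what is moved stays moved. The work goes in short steps, Python scripts to look and compute and a tool call to move; the robot and the scene stay as the last step left them, time stands still between calls to the robot, and variables do not carry over. Pictures are saved under pics/ and viewed, and the job is handed in when it is done.

Besides the shell and the picture viewer there is one more tool, called after "Request:" as name(argument=value, ...), one argument or row to a line, values as JSON. step_arm: Moves the arm, as the interface text tells. Its arguments: {"type":"object","properties":{"steps":{"type":"array","items":{"type":"array","items":{"type":"number"}}}},"required":["steps"]}

```bash
mkdir -p pics; ls
cat > h.py <<'E'
from bench import r
import numpy as np, cv2
from scipy.spatial.transform import Rotation as Ro
def snap(n,f):
    s=r.sense(); im=r.camera(n); cv2.imwrite(f'pics/{f}.png',im[:,:,::-1]); return s,im
E
python3 - <<'E'
from h import *
for n in ("scene","top","wrist"):
    s,im=snap(n,n+"0"); print(n,r.calibration(n))
print(r.sense())
E
```

```text
pics
scene {'K': array([[609.29023385,   0.        , 313.87443035],
       [  0.        , 609.29023385, 235.9576526 ],
       [  0.        ,   0.        ,   1.        ]]), 'R': array([[-0.65806832,  0.75261367, -0.02277597],
       [ 0.41169152,  0.3343176 , -0.84778643],
       [-0.63044125, -0.56727807, -0.52984849]]), 't': array([ 0.29577827, -0.12961877,  1.95272917])}
top {'K': array([[539.22471222,   0.        , 318.01780538],
       [  0.        , 539.22471222, 241.93532509],
       [  0.        ,   0.        ,   1.        ]]), 'R': array([[-1.87888656e-02, -9.99823420e-01,  3.28924543e-04],
       [-9.77052555e-01,  1.82911375e-02, -2.12211543e-01],
       [ 2.12168054e-01, -4.30859073e-03, -9.77223696e-01]]), 't': array([0.04649099, 0.5315414 , 1.46747505])}
wrist {'K': array([[371.64829954,   0.        , 323.75384603],
       [  0.        , 371.64829954, 240.69173294],
       [  0.        ,   0.        ,   1.        ]]), 'tool_from_camera': array([[ 2.76806186e-04, -9.52987065e-01, -3.03010854e-01,
         8.54341843e-02],
       [ 9.99999415e-01,  5.80532894e-04, -9.12291
[... 194 characters left out ...]
0000e+00]])}
{'clock': 0.15, 'joint_pos': array([ 1.11823816e+00,  1.16381113e-01,  1.44212050e+00, -7.84765208e-06,
        1.58400981e+00, -3.78060281e-02]), 'qvel': array([ 8.84932365e-05, -2.71648604e-03, -1.34954373e-03, -1.37411079e-03,
        3.97940879e-04,  7.81819921e-04]), 'joint_efforts': array([ 1.57166076e-03, -7.21771216e+01, -6.22948694e+01,  7.78780226e-02,
        2.26824620e-02, -8.33910144e-05]), 'eef_pos': array([0.27194747, 0.61762778, 0.22906579]), 'eef_rot': array([-6.46787365e-01, -3.07407143e+00,  1.40293025e-03]), 'ft_force': array([ 0.5480623 , -0.33899277, -0.73188638]), 'moment': array([0.03819441, 0.03250873, 0.00182495]), 'gripper_width': 0.09285826188889806}
```

View pics/scene0.png

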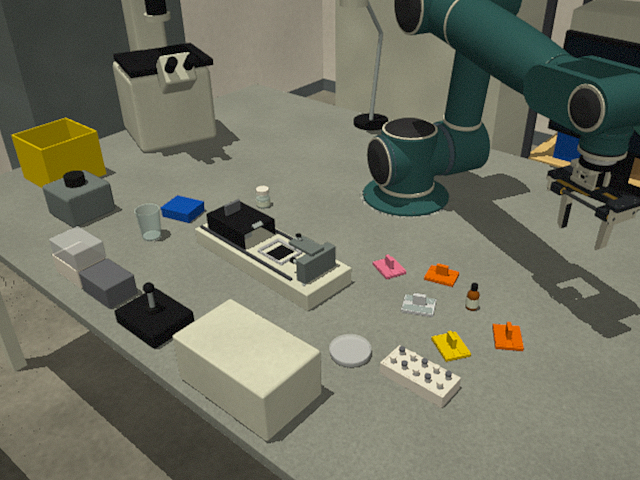

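View pics/top0.png

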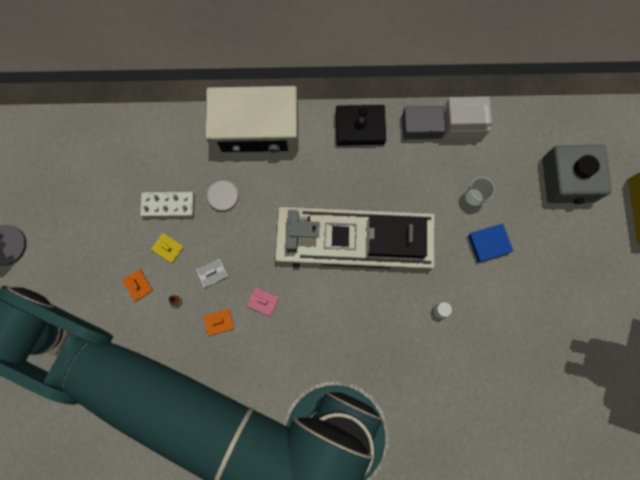

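View pics/wrist0.png

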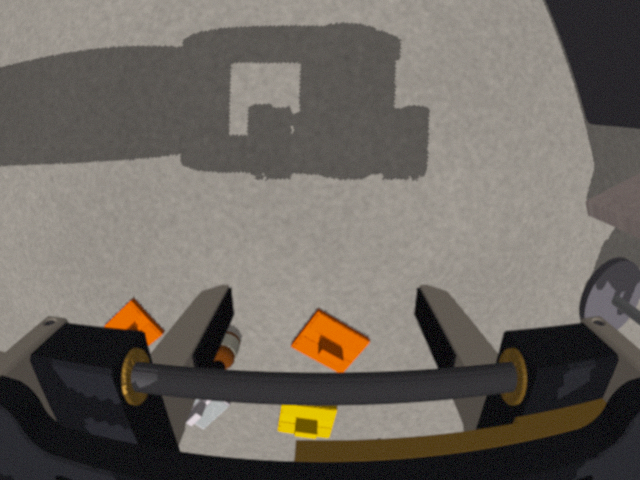

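The candidates in the top view are silver (212,272), yellow (167,248), orange (137,285), orange (218,322) and pink (263,302). The silver one, at (419,303) in the scene view, fits the aluminium carrier because it has a plain metal plate with glass slides and the others are coloured. I'll confirm it in an enlarged crop.

Run:
```python
import cv2, numpy as np
t=cv2.imread('pics/top0.png'); s=cv2.imread('pics/scene0.png')
a=cv2.resize(t[252:292,187:237],(500,400),interpolation=cv2.INTER_CUBIC)
b=cv2.resize(s[280:325,390:450],(533,400),interpolation=cv2.INTER_CUBIC)
c=cv2.resize(t[195:280,265:445],(800,378),interpolation=cv2.INTER_CUBIC)
d=cv2.resize(s[190:310,190:360],(800,565),interpolation=cv2.INTER_CUBIC)
cv2.imwrite('pics/c1.png',cv2.resize(np.hstack([a,b]),(800,310)))
cv2.imwrite('pics/c2.png',c);cv2.imwrite('pics/c3.png',d)
```

```text
(no output)
```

View pics/c1.png

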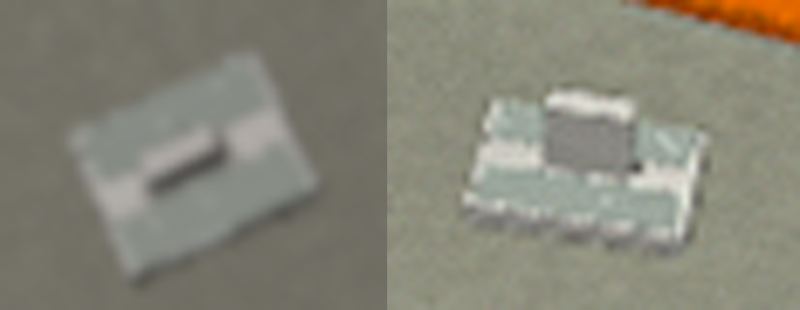

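View pics/c2.png

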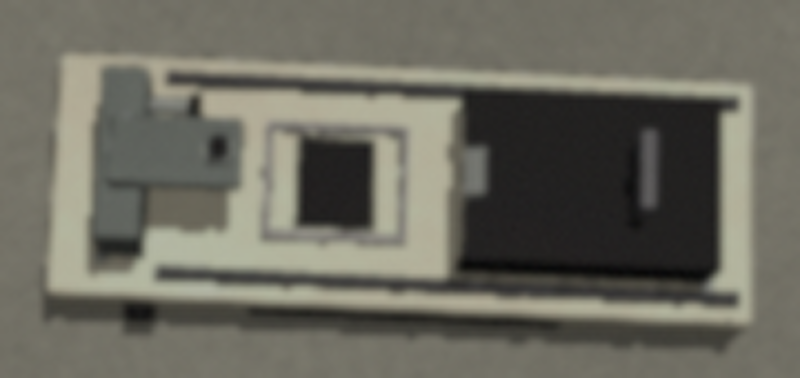

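View pics/c3.png

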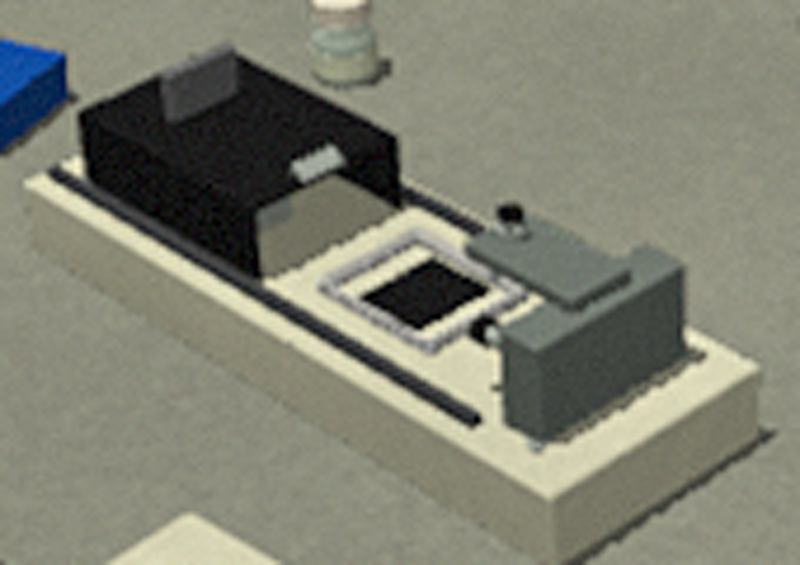

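```bash
cat >> h.py <<'E'
def ray(n,uv,s=None):
    c=r.calibration(n);K=c["K"];u,v=uv
    if n=="wrist":
        x=(u-K[0,2])/K[0,0];y=(v-K[1,2])/K[1,1];th=np.hypot(x,y)
        d=np.array([x/th*np.sin(th),y/th*np.sin(th),np.cos(th)])
        T=c["tool_from_camera"];R=Ro.from_rotvec(s["eef_rot"]).as_matrix()
        return R@T[:3,3]+s["eef_pos"], R@T[:3,:3]@d
    d=np.linalg.inv(K)@[u,v,1]; R=c["R"];return -R.T@c["t"],R.T@(d/np.linalg.norm(d))
def plane(n,uv,z,s=None):
    o,d=ray(n,uv,s);return o+d*(z-o[2])/d[2]
def tri(rs):
    A=np.zeros((3,3));b=np.zeros(3)
    for o,d in rs:
        P=np.eye(3)-np.outer(d,d);A+=P;b+=P@o
    x=np.linalg.solve(A,b);return x,[round(1e3*np.linalg.norm((np.eye(3)-np.outer(d,d))@(x-o)),1) for o,d in rs]
def proj(n,X,s=None):
    c=r.calibration(n);K=c["K"]
    if n=="wrist":
        T=c["tool_from_camera"];R=Ro.from_rotvec(s["eef_rot"]).as_matrix()
        p=T[:3,:3].T@(R.T@(np.asarray(X)-s["eef_pos"])-T[:3,3]);rr=np.hypot(p[0],p[1]);th=np.arctan2(rr,p[2])
        return K[0,0]*th*p[0]/rr+K[0,2],K[1,1]*th*p[1]/rr+K[1,2]
    p=K@(c["R"]@X+c["t"]);return p[:2]/p[2]
E
python3 - <<'E'
from h import *
np.set_printoptions(precision=4,suppress=True)
print("carrier tab top",tri([ray("top",(210.5,271.7)),ray("scene",(419.5,294.8))]))
def T(x,y):return 265+x/4.444,195+y/4.447
def S(x,y):return 190+x/4.706,190+y/4.708
# hood push tab top mid
print("tab top",tri([ray("top",T(649,168)),ray("scene",S(199,62))]))
print("nest frame centre",tri([ray("top",T(335,184)),ray("scene",S(423,291))]))
for p in [(62,55),(752,85),(750,322),(47,295)]: print("bed corner top",plane("top",T(*p),.05))
for p in [(28,183),(555,498),(760,370)]: print("bed corner scene",plane("scene",S(*p),.05))
t=[(72,133),(250,52),(318,183),(132,278)]
for p in t: print("carrier corner",plane("top",(187+p[0]/7.744,252+p[1]/7.75),.01))
E
```

```text
carrier tab top (array([0.4562, 0.3418, 0.0381]), [np.float64(0.4), np.float64(0.4)])
tab top (array([ 0.5376, -0.2152,  0.1291]), [np.float64(0.4), np.float64(0.4)])
nest frame centre (array([ 0.5488, -0.0282,  0.0534]), [np.float64(1.1), np.float64(1.1)])
bed corner top [0.6378 0.1471 0.05  ]
bed corner top [ 0.6094 -0.2988  0.05  ]
bed corner top [ 0.4545 -0.2876  0.05  ]
bed corner top [0.4801 0.1571 0.05  ]
bed corner scene [ 0.6108 -0.2971  0.05  ]
bed corner scene [0.6397 0.1492 0.05  ]
bed corner scene [0.487  0.1597 0.05  ]
carrier corner [0.4688 0.3889 0.01  ]
carrier corner [0.4982 0.3232 0.01  ]
carrier corner [0.4482 0.297  0.01  ]
carrier corner [0.4141 0.3651 0.01  ]
```

The enlarged crop confirms the carrier: a grey metal plate with two glass slides and a metal tab, at top (211,272). Triangulated heights match the text: carrier tab top 0.038 (0.038), hood tab top 0.129 (0.130), frame top about 0.053–0.059. Next I'll work out the first move.

```bash
cat >> h.py <<'E'
np.set_printoptions(precision=4,suppress=True)
def yawR(deg): # tool y along world yaw deg, z down
    a=np.radians(deg);y=np.array([np.cos(a),np.sin(a),0]);z=np.array([0,0,-1.]);return np.array([np.cross(y,z),y,z]).T
def go(pos,yaw):
    s=r.sense();R=Ro.from_rotvec(s["eef_rot"]).as_matrix()
    print("t",round(s["clock"],2),"pos",s["eef_pos"],"w",round(s["gripper_width"]*100,2),"F",s["ft_force"],"q",s["joint_pos"])
    d=np.array(pos)-s["eef_pos"]
    print("shift now cm",R.T@d*100,"after turn cm",yawR(yaw).T@d*100,"turn deg",np.degrees(Ro.from_matrix(R.T@yawR(yaw)).as_rotvec()))
E
python3 -c "
from h import *
go([.456,.342,.15],25.4)"
```

```text
t 0.15 pos [0.2719 0.6176 0.2291] w 9.29 F [ 0.5481 -0.339  -0.7319] q [ 1.1182  0.1164  1.4421 -0.      1.584  -0.0378]
shift now cm [-27.9518 -17.802    7.9222] after turn cm [-32.7931   4.8035   7.9066] turn deg [-0.0509  0.0173 40.8364]
```

Request:
step_arm(
  steps=[
    [9.3, -4, -2.5, 0, 0, 0, 8.2],
    [9.3, -5, -1.5, 0, 0, 0, 8.2],
    [9.3, -5, 0, 0, 0, 0, 8.2],
    [9.3, -5, 1, 0, 0, 0, 8.2],
    [9.3, -5, 1, 0, 0, 0, 8.0],
  ],
)

```text
clock: 0.78
eef_pos: [0.449, 0.4392, 0.2294]
eef_rot: [-1.684, -2.652, 0.0]
ft_force: [0.1, -0.1, -0.8]
gripper_width: 0.0931
```

```bash
python3 -c "
from h import *
go([.456,.342,.15],25.4)"
```

```text
t 0.78 pos [0.449  0.4392 0.2294] w 9.31 F [ 0.066  -0.1225 -0.7877] q [ 0.7338  0.0146  1.5484 -0.      1.5789  0.2945]
shift now cm [-9.0928 -3.4947  7.9383] after turn cm [-9.0794 -3.5339  7.9363] turn deg [-0.0158  0.0065 -0.2333]
```

Request:
step_arm(
  steps=[
    [5, -2.3, -0.9, 1.6, 0, 0, 0],
    [5, -2.3, -0.9, 1.6, 0, 0, 0],
    [5, -2.3, -0.9, 1.6, 0, 0, 0],
    [5, -2.2, -0.8, 1.6, 0, 0, 0],
    [5, 0, 0, 1.5, 0, 0, 0],
  ],
)

```text
clock: 1.4
eef_pos: [0.4554, 0.3422, 0.1501]
eef_rot: [1.68, 2.655, 0.0]
ft_force: [0.1, -0.2, 0.6]
gripper_width: 0.051
```

```bash
python3 -c "
from h import *
s,im=snap('wrist','w1'); go([.456,.342,.15],25.4)
print(proj('wrist',[.456,.342,.038],s), proj('wrist',s['eef_pos'],s))"
```

```text
t 1.45 pos [0.4549 0.3426 0.1479] w 5.06 F [-0.3298 -0.152  -2.5155] q [ 0.6007 -0.0789  1.7722  0.0001  1.4504  0.1578]
shift now cm [-0.1031  0.0773 -0.2076] after turn cm [-0.1031  0.0777 -0.2075] turn deg [-0.1217  0.0123 -0.0245]
(np.float64(324.48252836039205), np.float64(241.5987557280062)) (np.float64(323.92004732073207), np.float64(312.9300998880805))
```

View pics/w1.png

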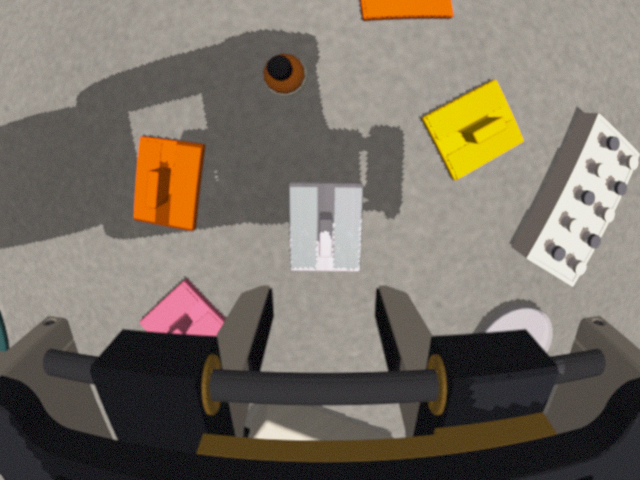

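Run:
```python
import cv2
im=cv2.imread('pics/w1.png')[170:290,265:385]
cv2.imwrite('pics/w1c.png',cv2.resize(im,(600,600),interpolation=cv2.INTER_CUBIC))
```

```text
(no output)
```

View pics/w1c.png

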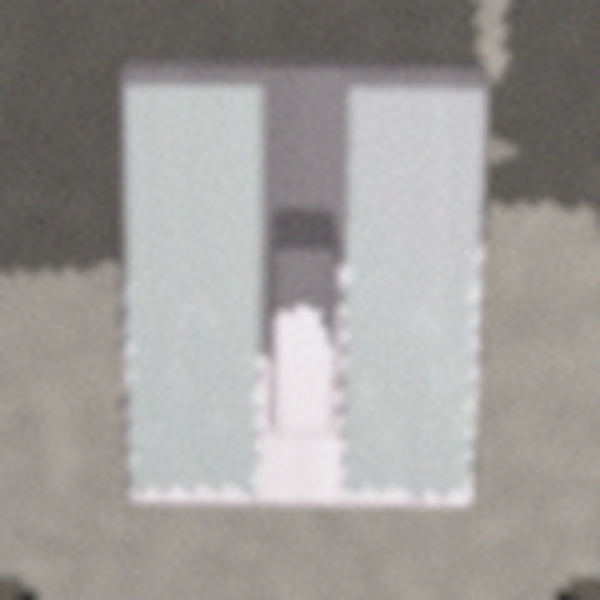

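Run:
```python
from h import *
s=r.sense()
P=lambda x,y:(265+x/5,170+y/5)
print(tri([ray("wrist",P(303,341),s),ray("top",(210.5,271.7)),ray("scene",(419.5,294.8))]))
a=[plane("wrist",P(*p),.038,s) for p in [(273,245),(335,245),(335,437),(273,437)]]
print(np.mean(a,0), np.linalg.norm(a[0]-a[1]),np.linalg.norm(a[0]-a[3]))
b=[plane("wrist",P(*p),.011,s) for p in [(125,85),(487,85),(472,502),(131,502)]]
print(np.mean(b,0),b)
R=Ro.from_rotvec(s["eef_rot"]).as_matrix()
for q in (a,b):
    d=(q[0]+q[1]-q[2]-q[3])[:2]; print("long axis angle",np.degrees(np.arctan2(d[1],d[0])), "tool x",np.degrees(np.arctan2(R[1,0],R[0,0])))
```

```text
(array([0.4556, 0.3429, 0.0369]), [np.float64(2.5), np.float64(0.7), np.float64(1.9)])
[0.4547 0.3455 0.038 ] 0.009140111708252264 0.030135617853785285
[0.4553 0.3445 0.011 ] [array([0.4141, 0.3645, 0.011 ]), array([0.4663, 0.3893, 0.011 ]), array([0.4965, 0.3245, 0.011 ]), array([0.4441, 0.2996, 0.011 ])]
long axis angle 115.4858863377253 tool x 115.3755485219798
long axis angle 114.88033270572818 tool x 115.3755485219798
```

Request:
step_arm(
  steps=[
    [5, 0.1, 0.1, 2.8, 0, 0, 0],
    [5, 0.1, 0, 2.8, 0, 0, 0],
    [5, 0, 0, 2.8, 0, 0, 0],
    [5, 0, 0, 1.6, 0, 0, 0],
    [5, 0, 0, 0, 0, 0, 0],
  ],
)

```text
clock: 2.08
eef_pos: [0.455, 0.3456, 0.0499]
eef_rot: [-1.677, -2.656, 0.002]
ft_force: [-0.1, 0.3, 0.6]
gripper_width: 0.0499
```

```bash
python3 -c "
from h import *
s,im=snap('wrist','w2'); go([.455,.3447,.026],25.3)"
```

```text
t 2.12 pos [0.4554 0.3458 0.051 ] w 5.0 F [-0.0404  0.3809 -0.2098] q [ 0.6048 -0.      1.8601  0.0001  1.2817  0.1606]
shift now cm [-0.084  -0.0835  2.4989] after turn cm [-0.0841 -0.0837  2.4988] turn deg [-0.0089 -0.0035  0.1503]
```

View pics/w2.png

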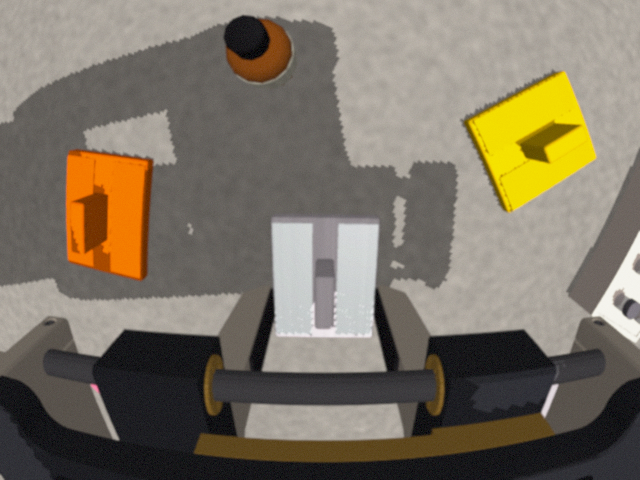

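The tab at (325,294) sits centred between the fingers and parallel to them. I'll descend and grip.

Request:
step_arm(
  steps=[
    [5, -0.1, -0.1, 1.0, 0, 0, 0],
    [5, 0, 0, 1.0, 0, 0, 0],
    [5, 0, 0, 0.5, 0, 0, 0],
    [0, 0, 0, 0, 0, 0, 0],
    [0, 0, 0, 0, 0, 0, 0],
  ],
)

```text
clock: 2.75
eef_pos: [0.455, 0.3442, 0.0259]
eef_rot: [1.678, 2.656, 0.0]
ft_force: [-0.1, -0.5, 0.0]
gripper_width: 0.0347
```

Request:
step_arm(
  steps=[
    [0, 0, 0, 0, 0, 0, 0],
    [0, 0, 0, 0, 0, 0, 0],
    [0, 0, 0, 0, 0, 0, 0],
    [0, 0, 0, 0, 0, 0, 0],
    [0, 0, 0, 0, 0, 0, 0],
  ],
)

```text
clock: 3.38
eef_pos: [0.455, 0.3441, 0.0258]
eef_rot: [1.678, 2.656, 0.0]
ft_force: [0.3, -0.6, 2.5]
gripper_width: 0.0096
```

```bash
python3 -c "
from h import *
go([.455,.3447,.026],25.3)"
```

```text
t 3.38 pos [0.455  0.3441 0.0258] w 0.96 F [ 0.3372 -0.6058  2.4543] q [ 0.6029  0.0225  1.8818 -0.      1.237   0.1589]
shift now cm [ 0.0509  0.0277 -0.0175] after turn cm [ 0.051   0.0276 -0.0175] turn deg [ 0.0138 -0.001   0.1364]
```

Request:
step_arm(
  steps=[
    [0, 0, 0, -1, 0, 0, 0],
    [0, 0, 0, -3, 0, 0, 0],
    [0, 0, 0, -4.5, 0, 0, 0],
    [0, 0, 0, -5, 0, 0, 0],
    [0, 0, 0, -5, 0, 0, 0],
  ],
)

```text
clock: 4.0
eef_pos: [0.4546, 0.3438, 0.2128]
eef_rot: [1.678, 2.656, 0.0]
ft_force: [1.2, 0.9, -0.8]
gripper_width: 0.0099
```

```bash
python3 -c "
from h import *
snap('wrist','w3');go([.549,-.028,.21],-3.65)"
```

```text
t 4.05 pos [0.4559 0.3448 0.2202] w 0.96 F [ 0.1784 -0.8901  5.8739] q [ 0.6029 -0.1121  1.6852  0.      1.5604  0.1589]
shift now cm [-37.6658  -7.6136   0.9149] after turn cm [-36.6121  11.663    1.0245] turn deg [ 0.4303 -0.1888 29.086 ]
```

View pics/w3.png

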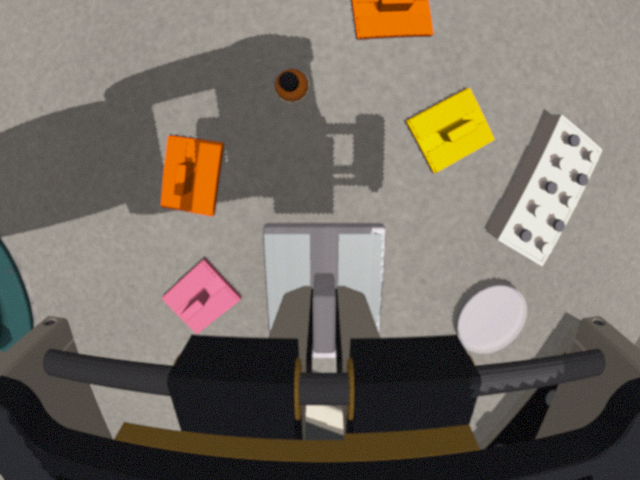

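The carrier hangs level in the jaws at (325,290). I'll carry it towards the nest.

Request:
step_arm(
  steps=[
    [0, -4, 0, 0, 0, 0, 7],
    [0, -5, 0, 0, 0, 0, 7.3],
    [0, -5, 1, 0, 0, 0, 7.3],
    [0, -5, 2, 0, 0, 0, 7.5],
    [0, -5, 2, 0, 0, 0, 0],
  ],
)

```text
clock: 4.68
eef_pos: [0.5478, 0.112, 0.211]
eef_rot: [2.293, 2.147, 0.001]
ft_force: [0.9, 0.3, -0.8]
gripper_width: 0.0099
```

```bash
python3 -c "
from h import *
go([.549,-.028,.21],-3.65)"
```

```text
t 4.67 pos [0.5478 0.112  0.211 ] w 0.99 F [ 0.8749  0.2941 -0.847 ] q [ 0.1561 -0.132   1.7182  0.      1.555   0.222 ]
shift now cm [-13.9649   1.0384   0.0968] after turn cm [-13.9671   1.0078   0.0982] turn deg [ 0.02   -0.007  -0.1256]
```

Request:
step_arm(
  steps=[
    [0, -4, 0.2, -0.5, 0, 0, 0],
    [0, -6, 0.2, -0.5, 0, 0, 0],
    [0, -6, 0.2, -0.5, 0, 0, 0],
    [0, -6, 0.2, -0.5, 0, 0, 0],
    [0, -3, 0.2, 0, 0, 0, 0],
  ],
)

```text
clock: 5.3
eef_pos: [0.5409, -0.1391, 0.2314]
eef_rot: [2.293, 2.146, 0.0]
ft_force: [0.2, 0.8, 0.0]
gripper_width: 0.0098
```

Request:
step_arm(
  steps=[
    [0, 0, 0, 0, 0, 0, 0],
    [0, 0, 0, 0, 0, 0, 0],
    [0, 0, 0, 0, 0, 0, 0],
    [0, 0, 0, 0, 0, 0, 0],
    [0, 0, 0, 0, 0, 0, 0],
  ],
)

```text
clock: 5.92
eef_pos: [0.5415, -0.136, 0.2307]
eef_rot: [2.291, 2.15, 0.0]
ft_force: [-0.6, -0.3, -1.3]
gripper_width: 0.0101
```

```bash
python3 -c "
from h import *
s,im=snap('wrist','w4');go([.549,-.028,.21],-3.65)
import pickle;pickle.dump(s,open('s4','wb'))
print(proj('wrist',[.549,-.028,.05],s))"
```

```text
t 5.97 pos [ 0.5414 -0.1361  0.2307] w 1.0 F [ 0.6131  0.6253 -1.2558] q [-0.292  -0.1395  1.6932  0.      1.5878 -0.2285]
shift now cm [10.841   0.0671  2.0695] after turn cm [10.841   0.0651  2.0696] turn deg [0.0052 0.0004 0.0112]
(np.float64(324.99062962161094), np.float64(100.85078830220084))
```

View pics/w4.png

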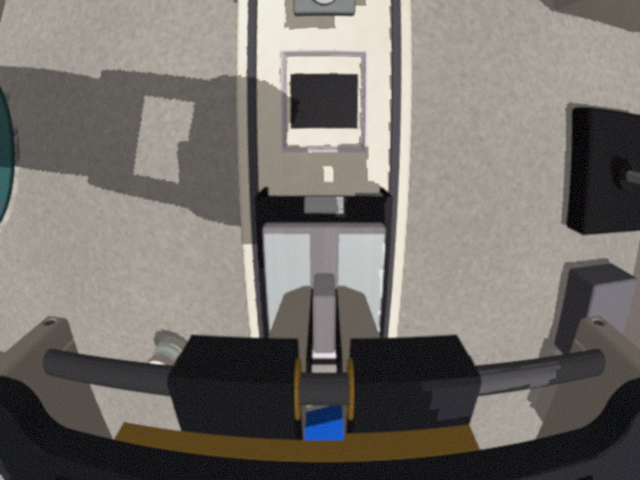

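Run:
```python
import cv2
im=cv2.imread('pics/w4.png')
cv2.imwrite('pics/w4c.png',cv2.resize(im[30:170,250:400],(750,700)[::1],interpolation=cv2.INTER_CUBIC)[:600])
cv2.imwrite('pics/w4d.png',cv2.resize(im[200:370,240:410],(600,600),interpolation=cv2.INTER_CUBIC))
```

```text
(no output)
```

View pics/w4c.png

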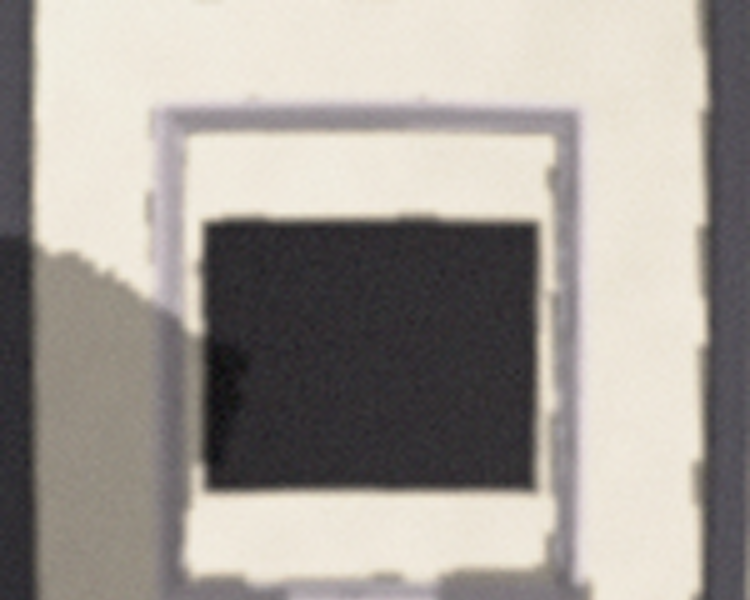

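View pics/w4d.png

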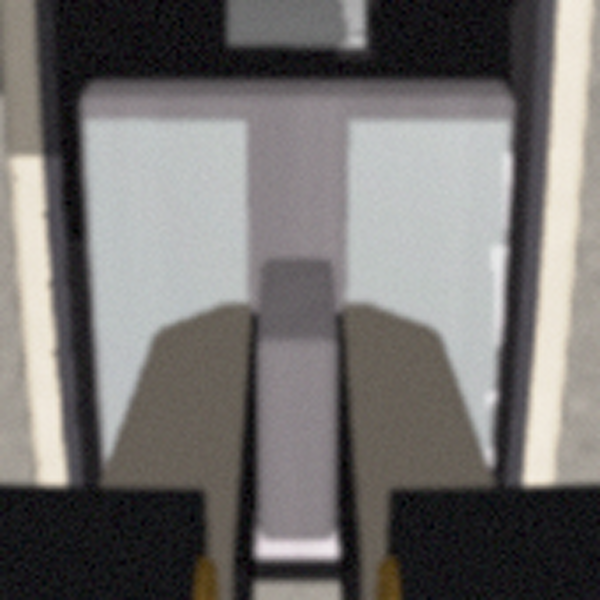

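Run:
```python
from h import *
import pickle
s=pickle.load(open('s4','rb'))
P=lambda x,y:(250+x/5,30+y/5)
print("floor corners z.05");
b=[plane("wrist",P(*p),.05,s) for p in [(185,130),(553,130),(551,578),(185,574)]]
print(np.mean(b,0),b, [np.linalg.norm(b[i]-b[i-1]) for i in range(4)])
w=[plane("wrist",P(*p),.05,s) for p in [(204,222),(537,222),(535,490),(204,490)]]
print("window",np.mean(w,0),[np.linalg.norm(w[i]-w[i-1]) for i in range(4)])
f=[plane("wrist",P(*p),.059,s) for p in [(155,104),(580,108)]]
print("frame +y outer corners",f)
# window centre across views
uT=(265+336/4.444,195+184/4.447); uS=(190+427/4.706,190+294/4.708)
print(tri([ray("wrist",P(370,355),s),ray("top",uT),ray("scene",uS)]), plane("top",uT,.05),plane("scene",uS,.05))
for e in [(b[0]-b[3]),(b[1]-b[2]),(w[0]-w[3]),(w[1]-w[2])]: print("y-axis yaw",np.degrees(np.arctan2(-e[0],e[1])))
for e in [(b[1]-b[0]),(w[1]-w[0]),(w[2]-w[3]),f[1]-f[0]]: print("x-axis yaw",np.degrees(np.arctan2(e[1],e[0])))
# carrier front edge corners & tab in tool coords
Q=lambda x,y:(240+x/3.529,200+y/3.529)
R=Ro.from_rotvec(s["eef_rot"]).as_matrix()
for p,dz in [((85,118),-.0155),((512,118),-.0155),((260,335),.012),((336,335),.012)]:
    print("carrier pt tool mm",1e3*(R.T@(plane("wrist",Q(*p),s["eef_pos"][2]+dz,s)-s["eef_pos"])))
```

```text
floor corners z.05
[ 0.5479 -0.027   0.05  ] [array([0.518 , 0.0159, 0.05  ]), array([0.5831, 0.0118, 0.05  ]), array([ 0.5781, -0.0702,  0.05  ]), array([ 0.5124, -0.0653,  0.05  ])] [np.float64(0.0813954080731766), np.float64(0.06525172044977877), np.float64(0.08212658616014343), np.float64(0.06581240051352626)]
window [ 0.5481 -0.0278  0.05  ] [np.float64(0.04893356724986299), np.float64(0.05899597918437371), np.float64(0.04894312178691376), np.float64(0.05914492719398085)]
frame +y outer corners [array([0.5139, 0.0194, 0.059 ]), array([0.5871, 0.014 , 0.059 ])]
(array([ 0.5482, -0.028 ,  0.0514]), [np.float64(0.2), np.float64(0.3), np.float64(0.4)]) [ 0.5488 -0.0281  0.05  ] [ 0.5465 -0.0291  0.05  ]
y-axis yaw -3.9273727895908164
y-axis yaw -3.5362090040213636
y-axis yaw -3.9023746714252434
y-axis yaw -3.7279464717894197
x-axis yaw -3.6077508788442603
x-axis yaw -3.5935307266870993
x-axis yaw -3.603344745176727
x-axis yaw -4.198968320276743
carrier pt tool mm [ 34.6214 -29.2479  15.4975]
carrier pt tool mm [34.6429 29.3912 15.5023]
carrier pt tool mm [ 15.3046  -4.6453 -12.0004]
carrier pt tool mm [ 15.3062   4.5884 -11.9997]
```

Run:
```python
from h import *
import pickle
s=pickle.load(open('s4','rb'))
print("arm end",plane("wrist",(324,13),.117,s),plane("top",(265+240/4.444,195+155/4.447),.122))
go([.548,-.0282,.105],-3.7)
```

```text
arm end [0.552  0.0337 0.117 ] [0.5517 0.0335 0.122 ]
t 5.97 pos [ 0.5414 -0.1361  0.2307] w 1.0 F [ 0.6131  0.6253 -1.2558] q [-0.292  -0.1395  1.6932  0.      1.5878 -0.2285]
shift now cm [10.8148 -0.0324 12.5695] after turn cm [10.8146 -0.0428 12.5696] turn deg [0.0052 0.0004 0.0612]
```

Request:
step_arm(
  steps=[
    [0, 3, 0, 0, 0, 0, 0],
    [0, 4, 0, 0, 0, 0, 0],
    [0, 3, 0, 1, 0, 0, 0],
    [0, 0.8, 0, 3, 0, 0, 0],
    [0, 0, 0, 3, 0, 0, 0],
  ],
)

```text
clock: 6.6
eef_pos: [0.5484, -0.0278, 0.16]
eef_rot: [2.29, 2.15, 0.001]
ft_force: [0.8, 0.2, -1.1]
gripper_width: 0.0099
```

Request:
step_arm(
  steps=[
    [0, 0, 0, 3, 0, 0, 0],
    [0, 0, 0, 2, 0, 0, 0],
    [0, 0, 0, 0, 0, 0, 0],
    [0, 0, 0, 0, 0, 0, 0],
    [0, 0, 0, 0, 0, 0, 0],
  ],
)

```text
clock: 7.22
eef_pos: [0.5488, -0.0288, 0.1119]
eef_rot: [2.29, 2.148, 0.002]
ft_force: [-0.6, 0.0, -0.7]
gripper_width: 0.0097
```

```bash
python3 -c "
from h import *
s,im=snap('wrist','w5');snap('scene','s5');go([.548,-.0282,.078],-3.7)
cv2.imwrite('pics/s5c.png',cv2.resize(cv2.imread('pics/s5.png')[160:310,190:360],(680,600),interpolation=cv2.INTER_CUBIC))
"
```

```text
t 7.33 pos [ 0.5486 -0.0288  0.1115] w 0.94 F [-0.399   0.0048 -1.2265] q [-0.0988 -0.1023  1.8547 -0.      1.3881 -0.0348]
shift now cm [ 0.0533 -0.0683  3.3475] after turn cm [ 0.053  -0.0646  3.3475] turn deg [0.0641 0.0032 0.0308]
```

View pics/w5.png

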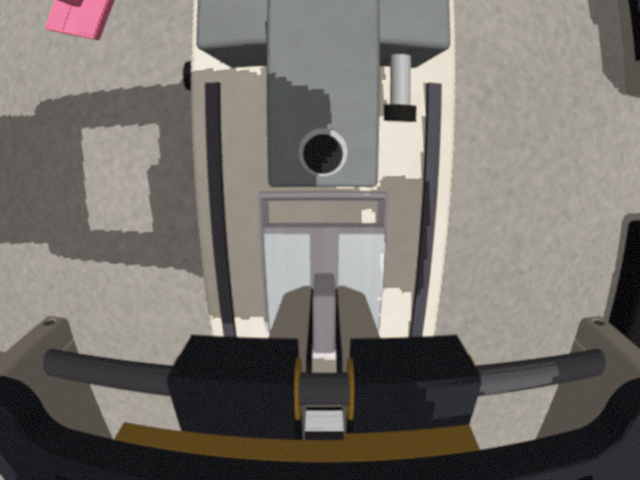

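View pics/s5c.png

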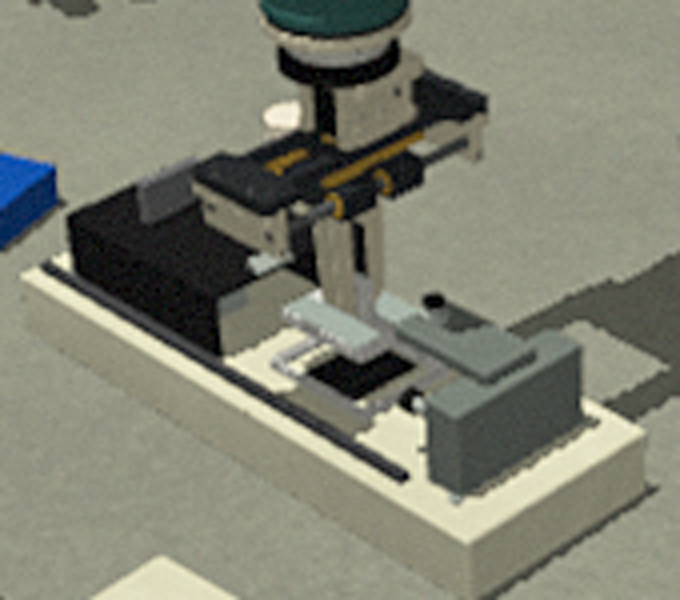

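Request:
step_arm(
  steps=[
    [0, 0.05, -0.05, 1, 0, 0, 0],
    [0, 0, 0, 1, 0, 0, 0],
    [0, 0, 0, 0.7, 0, 0, 0],
    [0, 0, 0, 0.4, 0, 0, 0],
    [0, 0, 0, 0.2, 0, 0, 0],
  ],
)

```text
clock: 7.95
eef_pos: [0.5478, -0.0282, 0.0774]
eef_rot: [-2.291, -2.149, 0.0]
ft_force: [-0.5, 0.1, -0.9]
gripper_width: 0.0097
```

Request:
step_arm(
  steps=[
    [0, 0, 0, 0.1, 0, 0, 0],
    [0, 0, 0, 0.05, 0, 0, 0],
    [0, 0, 0, 0, 0, 0, 0],
    [0, 0, 0, 0, 0, 0, 0],
    [0, 0, 0, 0, 0, 0, 0],
  ],
)

```text
clock: 8.57
eef_pos: [0.5479, -0.0282, 0.0762]
eef_rot: [2.291, 2.149, 0.0]
ft_force: [0.6, 0.0, -1.3]
gripper_width: 0.0098
```

```bash
python3 -c "
from h import *
s,im=snap('wrist','w6');go([.548,-.0282,.0758],-3.7)
"
```

```text
t 8.62 pos [ 0.5479 -0.0282  0.0762] w 0.98 F [0.1562 0.0108 0.2729] q [-0.0979 -0.075   1.8891  0.      1.3274 -0.0339]
shift now cm [-0.0025  0.0137  0.0427] after turn cm [-0.0025  0.0137  0.0427] turn deg [ 0.0055 -0.0004  0.0339]
```

View pics/w6.png

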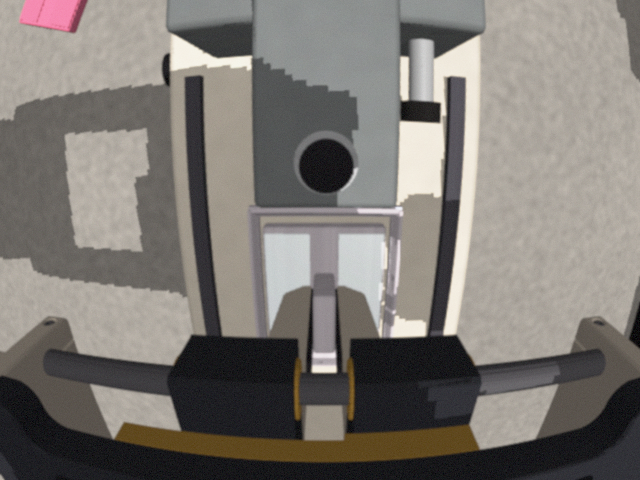

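The carrier is inside the frame with gaps all round, and nothing is loading it yet. I'll ease down to contact.

Request:
step_arm(
  steps=[
    [0, 0, 0, 0.05, 0, 0, 0],
    [0, 0, 0, 0.05, 0, 0, 0],
    [0, 0, 0, 0, 0, 0, 0],
    [0, 0, 0, 0, 0, 0, 0],
    [0, 0, 0, 0, 0, 0, 0],
  ],
)

```text
clock: 9.25
eef_pos: [0.5479, -0.0282, 0.0758]
eef_rot: [2.291, 2.149, 0.0]
ft_force: [-4.1, 0.3, 6.7]
gripper_width: 0.0096
```

Contact came at TCP z 0.0758, which matches the seated height. I'll release.

Request:
step_arm(
  steps=[
    [3, 0, 0, 0, 0, 0, 0],
    [3, 0, 0, 0, 0, 0, 0],
    [3, 0, 0, 0, 0, 0, 0],
    [3, 0, 0, 0, 0, 0, 0],
    [3, 0, 0, -0.5, 0, 0, 0],
  ],
)

```text
clock: 9.88
eef_pos: [0.5476, -0.0282, 0.08]
eef_rot: [-2.291, -2.149, 0.001]
ft_force: [-0.7, 0.5, 0.3]
gripper_width: 0.0298
```

Request:
step_arm(
  steps=[
    [3, 0, 0, -2, 0, 0, 0],
    [3, 0, 0, -4, 0, 0, 0],
    [3, 0, 0, -4, 0, 0, 0],
    [0, 0, 0, -4, 0, 0, 0],
    [0, -4, 0, 0, 0, 0, 0],
  ],
)

```text
clock: 10.5
eef_pos: [0.5464, -0.0673, 0.2255]
eef_rot: [2.285, 2.149, 0.007]
ft_force: [0.2, -0.2, -0.7]
gripper_width: 0.0144
```

Request:
step_arm(
  steps=[
    [0, -6, 0, 0, 0, 0, 0],
    [0, -3, 0, 0, 0, 0, 0],
    [0, 0, 0, 0, 0, 0, 0],
    [0, 0, 0, 0, 0, 0, 0],
    [0, 0, 0, 0, 0, 0, 0],
  ],
)

```text
clock: 11.12
eef_pos: [0.5397, -0.157, 0.2206]
eef_rot: [2.29, 2.15, 0.001]
ft_force: [0.1, 0.2, 0.5]
gripper_width: 0.0005
```

```bash
python3 -c "
from h import *
s,im=snap('wrist','w7');go([.548,-.0282,.0758],-3.7)
import pickle;pickle.dump(s,open('s7','wb'))
x=im[30:200,240:410,::-1];cv2.imwrite('pics/w7c.png',cv2.resize(x,(600,600),interpolation=cv2.INTER_CUBIC))
"
```

```text
t 11.18 pos [ 0.5397 -0.157   0.2205] w 0.03 F [ 0.4735  0.261  -0.5537] q [-0.3285 -0.1285  1.6997  0.0001  1.5701 -0.2657]
shift now cm [12.9041  0.0185 14.469 ] after turn cm [12.9043  0.0002 14.4689] turn deg [ 0.0191 -0.0007  0.1028]
```

View pics/w7.png

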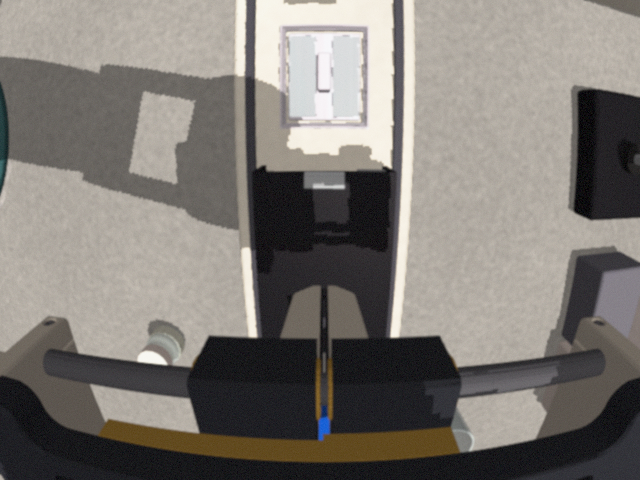

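View pics/w7c.png

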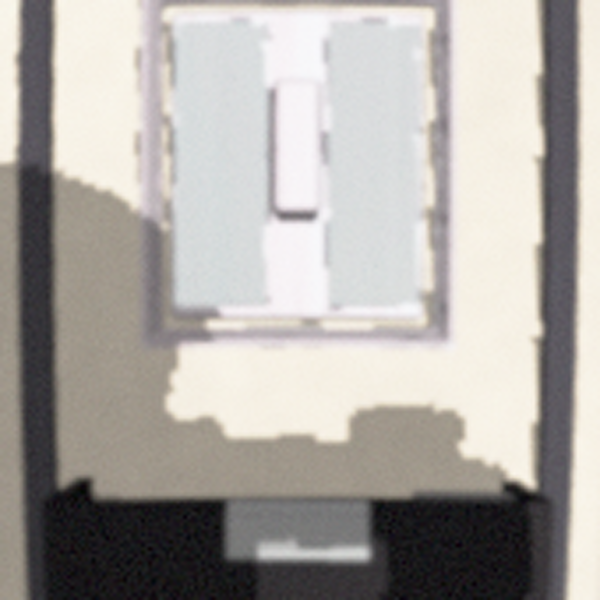

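The carrier lies flat within the frame with an even gap, crop (165–430, 10–320), and the gripper is free. Next I'll go behind the hood's push tab, staying high.

```bash
python3 -c "
from h import *
go([.5345,-.262,.16],-3.7)
"
```

```text
t 11.18 pos [ 0.5397 -0.157   0.2205] w 0.03 F [ 0.4735  0.261  -0.5537] q [-0.3285 -0.1285  1.6997  0.0001  1.5701 -0.2657]
shift now cm [-10.5144   0.1409   6.0488] after turn cm [-10.5141   0.1617   6.0489] turn deg [ 0.0191 -0.0007  0.1028]
```

Request:
step_arm(
  steps=[
    [0, -3, 0, 0, 0, 0, 0.1],
    [0, -4, 0.1, 1, 0, 0, 0],
    [0, -3.5, 0, 2.5, 0, 0, 0],
    [0, 0, 0, 2.5, 0, 0, 0],
    [0, 0, 0, 0, 0, 0, 0],
  ],
)

```text
clock: 11.8
eef_pos: [0.5331, -0.262, 0.1584]
eef_rot: [-2.291, -2.145, 0.001]
ft_force: [0.6, 0.8, 0.2]
gripper_width: 0.0006
```

Request:
step_arm(
  steps=[
    [0, 0, 0, 0, 0, 0, 0],
    [0, 0, 0, 0, 0, 0, 0],
    [0, 0, 0, 0, 0, 0, 0],
    [0, 0, 0, 0, 0, 0, 0],
    [0, 0, 0, 0, 0, 0, 0],
  ],
)

```text
clock: 12.42
eef_pos: [0.5337, -0.2627, 0.1603]
eef_rot: [2.293, 2.147, 0.0]
ft_force: [0.8, 0.4, 0.3]
gripper_width: 0.0004
```

```bash
python3 -c "
from h import *
s,im=snap('wrist','w8');go([.5345,-.262,.16],-3.7)
import pickle;pickle.dump(s,open('s8','wb'))
x=im[150:320,240:410,::-1];cv2.imwrite('pics/w8c.png',cv2.resize(x,(595,595),interpolation=cv2.INTER_CUBIC))
print(proj('wrist',[.5376,-.2152,.13],s),proj('wrist',[.5355,-.2204,.13],s))
"
```

```text
t 12.47 pos [ 0.5337 -0.2627  0.1602] w 0.07 F [-0.3814 -0.2761  0.1308] q [-0.5003 -0.0308  1.7059  0.      1.4665 -0.4347]
shift now cm [0.0783 0.0764 0.0215] after turn cm [0.0782 0.0765 0.0215] turn deg [ 0.0019  0.0007 -0.0628]
(np.float64(325.92493725108795), np.float64(200.57944041686272)) (np.float64(322.4877811138589), np.float64(210.7423537162393))
```

View pics/w8.png

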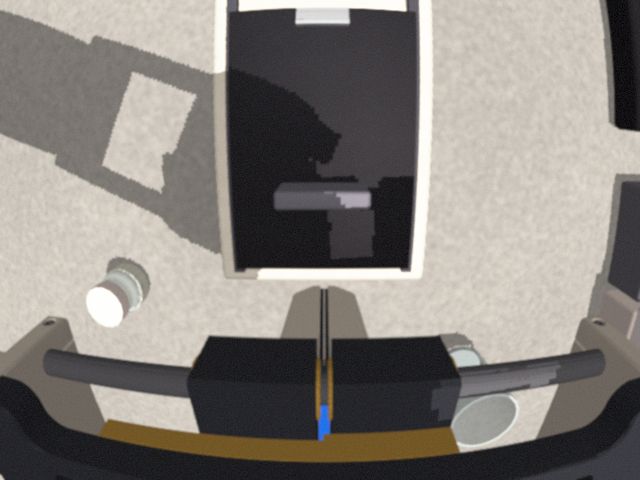

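View pics/w8c.png

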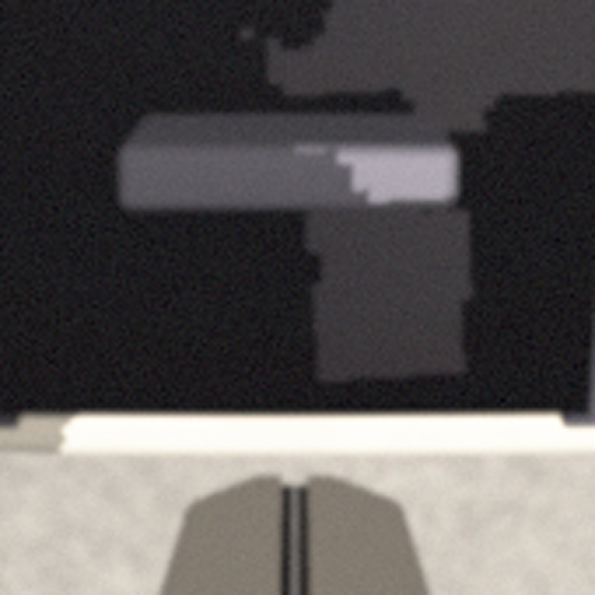

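Tab top face centre at (323,201), about (0.536, −0.2155) at z 0.13, aligned with the jaws. I'll lower behind it to TCP z 0.115 and creep up to contact.

Request:
step_arm(
  steps=[
    [0, 0, 0, 1.5, 0, 0, 0],
    [0, 0, 0, 2, 0, 0, 0],
    [0, 0, 0, 1, 0, 0, 0],
    [0, 0.5, 0, 0, 0, 0, 0],
    [0, 1, 0, 0, 0, 0, 0],
  ],
)

```text
clock: 13.1
eef_pos: [0.5348, -0.2475, 0.1155]
eef_rot: [2.293, 2.147, 0.0]
ft_force: [-0.6, 0.3, 0.5]
gripper_width: 0.0004
```

Request:
step_arm(
  steps=[
    [0, 1, 0, 0, 0, 0, 0],
    [0, 0.5, 0, 0, 0, 0, 0],
    [0, 0.2, 0, 0, 0, 0, 0],
    [0, 0.2, 0, 0, 0, 0, 0],
    [0, 0.2, 0, 0, 0, 0, 0],
  ],
)

```text
clock: 13.72
eef_pos: [0.5361, -0.227, 0.1153]
eef_rot: [2.293, 2.147, -0.0]
ft_force: [-0.1, -1.5, 1.4]
gripper_width: 0.0004
```

```bash
python3 -c "
from h import *
go([.5345,-.228,.115],-3.7)
"
```

```text
t 13.72 pos [ 0.5361 -0.227   0.1153] w 0.04 F [-0.0923 -1.4815  1.3897] q [-0.4442 -0.0313  1.7809 -0.0003  1.3916 -0.3782]
shift now cm [-0.1092 -0.1548  0.0314] after turn cm [-0.109  -0.1549  0.0314] turn deg [ 0.015   0.0218 -0.0783]
```

Request:
step_arm(
  steps=[
    [0, 0.7, 0, 0, 0, 0, 0],
    [0, 1, 0, 0, 0, 0, 0],
    [0, 1, 0, 0, 0, 0, 0],
    [0, 1, 0, 0, 0, 0, 0],
    [0, 1, 0, 0, 0, 0, 0],
  ],
)

```text
clock: 14.35
eef_pos: [0.5392, -0.1791, 0.1152]
eef_rot: [2.293, 2.147, 0.0]
ft_force: [1.0, -2.8, 1.6]
gripper_width: 0.0005
```

Request:
step_arm(
  steps=[
    [0, 1, -0.05, 0, 0, 0, 0],
    [0, 1, -0.05, 0, 0, 0, 0],
    [0, 1, 0, 0, 0, 0, 0],
    [0, 1, 0, 0, 0, 0, 0],
    [0, 1, 0, 0, 0, 0, 0],
  ],
)

```text
clock: 14.98
eef_pos: [0.5414, -0.1293, 0.1151]
eef_rot: [-2.293, -2.147, 0.0]
ft_force: [0.2, -2.1, -0.1]
gripper_width: 0.0003
```

Request:
step_arm(
  steps=[
    [0, 1, 0, 0, 0, 0, 0],
    [0, 0.8, 0, 0, 0, 0, 0],
    [0, 0.6, 0, 0, 0, 0, 0],
    [0, 0.4, 0, 0, 0, 0, 0],
    [0, 0.3, 0, 0, 0, 0, 0],
  ],
)

```text
clock: 15.6
eef_pos: [0.5434, -0.0989, 0.1151]
eef_rot: [-2.293, -2.147, 0.0]
ft_force: [-0.0, -1.6, -0.9]
gripper_width: 0.0007
```

```bash
python3 -c "
from h import *
go([.5476,-.053,.115],-3.7)
s,im=snap('wrist','w9');snap('scene','s9')
cv2.imwrite('pics/s9c.png',cv2.resize(cv2.imread('pics/s9.png')[160:310,190:360],(680,600),interpolation=cv2.INTER_CUBIC))
"
```

```text
t 15.6 pos [ 0.5434 -0.0989  0.1151] w 0.07 F [-0.01   -1.6381 -0.8993] q [-0.2261 -0.0974  1.8441 -0.      1.3951 -0.1604]
shift now cm [4.6045 0.1176 0.0084] after turn cm [4.6044 0.123  0.0085] turn deg [-0.0114  0.0009 -0.067 ]
```

View pics/w9.png

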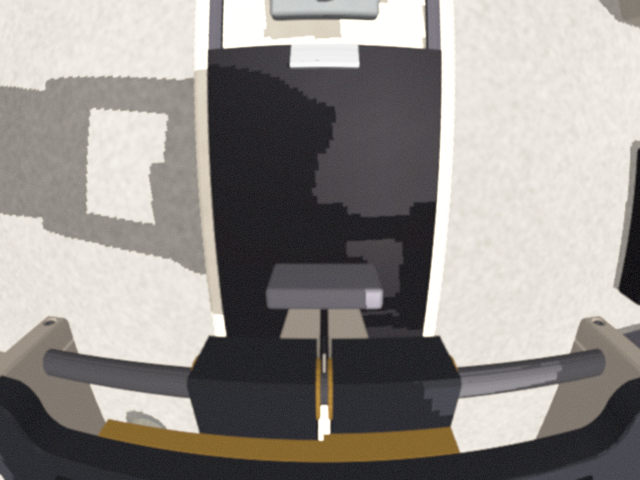

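View pics/s9c.png

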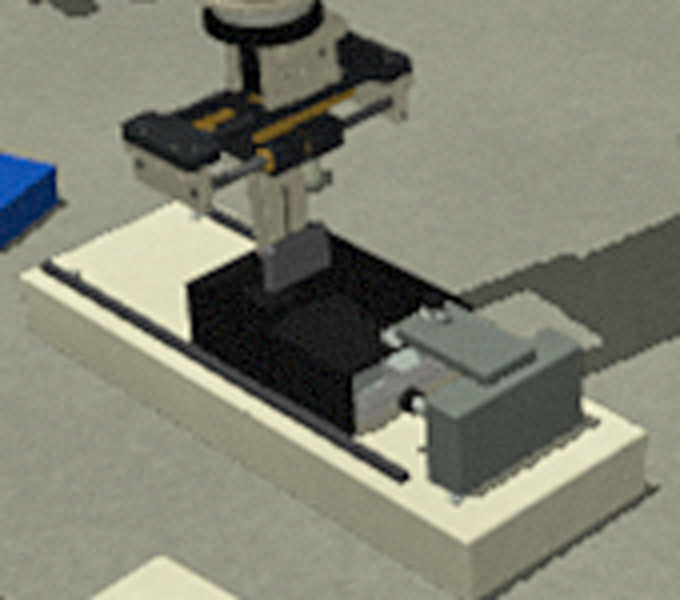

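Request:
step_arm(
  steps=[
    [0, 0.5, -0.02, 0, 0, 0, 0],
    [0, 0.5, -0.02, 0, 0, 0, 0],
    [0, 0.4, 0, 0, 0, 0, 0],
    [0, 0.3, 0, 0, 0, 0, 0],
    [0, 0.2, 0, 0, 0, 0, 0],
  ],
)

```text
clock: 16.32
eef_pos: [0.5444, -0.0798, 0.1152]
eef_rot: [2.293, 2.147, 0.0]
ft_force: [0.6, -2.3, 0.0]
gripper_width: 0.0005
```

Request:
step_arm(
  steps=[
    [0, 0.2, 0, 0, 0, 0, 0],
    [0, 0.2, 0, 0, 0, 0, 0],
    [0, 0.2, 0, 0, 0, 0, 0],
    [0, 0.1, 0, 0, 0, 0, 0],
    [0, 0, 0, 0, 0, 0, 0],
  ],
)

```text
clock: 16.95
eef_pos: [0.5447, -0.0736, 0.1152]
eef_rot: [2.293, 2.146, -0.001]
ft_force: [0.3, -7.5, 0.0]
gripper_width: 0.0004
```

Request:
step_arm(
  steps=[
    [0, 0.1, 0, 0, 0, 0, 0],
    [0, 0.1, 0, 0, 0, 0, 0],
    [0, 0.1, 0, 0, 0, 0, 0],
    [0, 0.1, 0, 0, 0, 0, 0],
    [0, 0, 0, 0, 0, 0, 0],
  ],
)

```text
clock: 17.58
eef_pos: [0.545, -0.0698, 0.1152]
eef_rot: [2.293, 2.146, -0.002]
ft_force: [-0.0, -8.7, 2.4]
gripper_width: 0.0004
```

The push is already rising (8.7 N), so the click is near. I'll use finer steps.

Request:
step_arm(
  steps=[
    [0, 0.05, 0, 0, 0, 0, 0],
    [0, 0.05, 0, 0, 0, 0, 0],
    [0, 0.05, 0, 0, 0, 0, 0],
    [0, 0.05, 0, 0, 0, 0, 0],
    [0, 0, 0, 0, 0, 0, 0],
  ],
)

```text
clock: 18.2
eef_pos: [0.5452, -0.0673, 0.1152]
eef_rot: [2.293, 2.147, -0.001]
ft_force: [1.0, -4.4, 1.1]
gripper_width: 0.0007
```

```bash
python3 -c "
from h import *
s,im=snap('wrist','w10');go([.5476,-.053,.115],-3.7);
import pickle;pickle.dump(s,open('s10','wb'))
cv2.imwrite('pics/w10c.png',cv2.resize(im[0:150,240:410,::-1],(680,600),interpolation=cv2.INTER_CUBIC))
snap('scene','s10')
cv2.imwrite('pics/s10c.png',cv2.resize(cv2.imread('pics/s10.png')[160:310,190:360],(680,600),interpolation=cv2.INTER_CUBIC))
"
```

```text
t 18.25 pos [ 0.5451 -0.0673  0.1152] w 0.04 F [ 1.2577 -4.3823  0.3655] q [-0.169  -0.1045  1.8505 -0.0004  1.3956 -0.1031]
shift now cm [1.4425 0.1517 0.0165] after turn cm [1.4423 0.1536 0.0171] turn deg [ 0.0005  0.0252 -0.0743]
```

View pics/w10c.png

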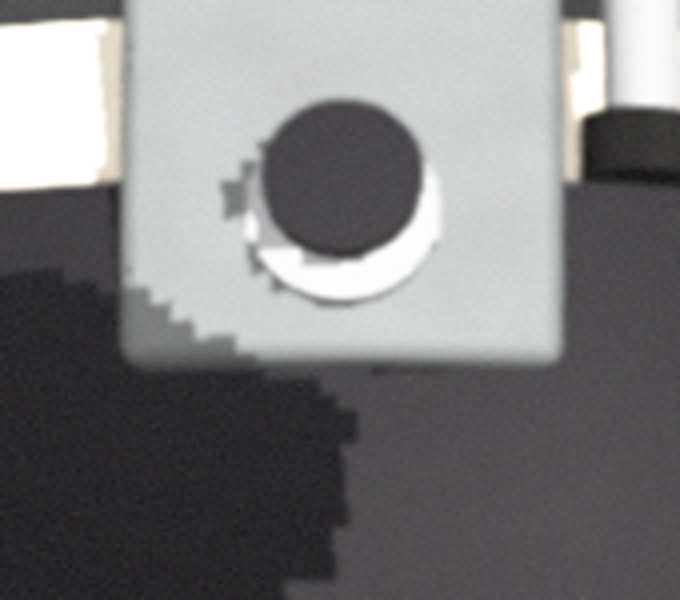

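View pics/s10c.png

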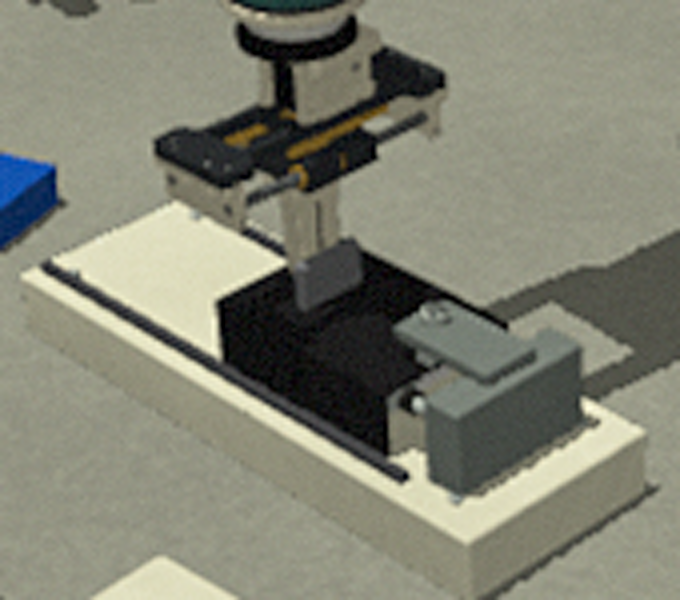

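```bash
python3 -c "
from h import *
import pickle
s=pickle.load(open('s10','rb'))
class D(dict):pass
m=lambda p,z:{'eef_pos':np.array(p),'eef_rot':yawR(z)@np.eye(3)}
def S(p,yaw):return {'eef_pos':np.array(p),'eef_rot':Ro.from_matrix(yawR(yaw)).as_rotvec()}
s5=S([.5486,-.0288,.1115],-3.67);s6=S([.5479,-.0282,.0762],-3.67)
print('buffer tip bottom edge',tri([ray('wrist',(400,120),s5),ray('wrist',(420,122),s6)]))
for c in [(60,188),(620,185)]: print('hood edge',plane('wrist',(240+c[0]/4,c[1]/4),.098,s))
print('tip seen now at z.075',plane('wrist',(240+630/4,182/4),.075,s))
"
python3 - <<'E'
import cv2
im=cv2.imread('pics/w6.png')[0:220,380:470];cv2.imwrite('pics/w6c.png',cv2.resize(im,None,fx=2.7,fy=2.7))
E
```

```text
buffer tip bottom edge (array([0.59  , 0.0576, 0.0902]), [np.float64(0.3), np.float64(0.3)])
hood edge [0.5214 0.0583 0.098 ]
hood edge [0.5857 0.0545 0.098 ]
tip seen now at z.075 [0.5917 0.0598 0.075 ]
```

Force is flat at 4.4 N with the stem raised, so the nose is riding on the tooth. Hood edge y is about 0.054 and the buffer tip about 0.058, so it hasn't clicked yet. I'll continue slowly.

Request:
step_arm(
  steps=[
    [0, 0.04, 0, 0, 0, 0, 0],
    [0, 0.04, 0, 0, 0, 0, 0],
    [0, 0.04, 0, 0, 0, 0, 0],
    [0, 0.04, 0, 0, 0, 0, 0],
    [0, 0, 0, 0, 0, 0, 0],
  ],
)

```text
clock: 18.92
eef_pos: [0.5452, -0.0652, 0.115]
eef_rot: [-2.293, -2.147, -0.0]
ft_force: [0.9, -0.4, 0.0]
gripper_width: 0.0005
```

Request:
step_arm(
  steps=[
    [0, 0.04, 0, 0, 0, 0, 0],
    [0, 0.04, 0, 0, 0, 0, 0],
    [0, 0.04, 0, 0, 0, 0, 0],
    [0, 0, 0, 0, 0, 0, 0],
    [0, 0, 0, 0, 0, 0, 0],
  ],
)

```text
clock: 19.55
eef_pos: [0.5453, -0.0642, 0.1151]
eef_rot: [-2.293, -2.147, 0.0]
ft_force: [-0.5, 0.6, -0.1]
gripper_width: 0.0001
```

```bash
python3 -c "
from h import *
s,im=snap('wrist','w11');print(s['eef_pos'],s['ft_force'])
a=cv2.resize(im[0:150,240:410,::-1],(400,353),interpolation=cv2.INTER_CUBIC)
b=cv2.resize(im[250:350,250:400,::-1],(400,267),interpolation=cv2.INTER_CUBIC)
s,im=snap('scene','s11')
c=cv2.resize(im[220:290,260:340,::-1],(400,350),interpolation=cv2.INTER_CUBIC)
p=cv2.imread('pics/s10.png');d=cv2.resize(p[220:290,260:340],(400,350),interpolation=cv2.INTER_CUBIC)
e=cv2.resize(cv2.imread('pics/w10.png')[250:350,250:400],(400,267),interpolation=cv2.INTER_CUBIC)
cv2.imwrite('pics/m11.png',np.hstack([d,c]));cv2.imwrite('pics/n11.png',np.hstack([e,b]));cv2.imwrite('pics/o11.png',a)
"
```

```text
[ 0.5453 -0.0642  0.1151] [-0.5145  0.57   -0.0939]
```

View pics/m11.png

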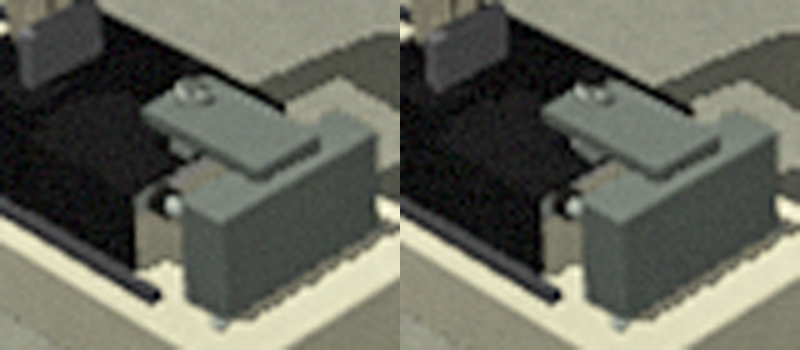

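View pics/n11.png

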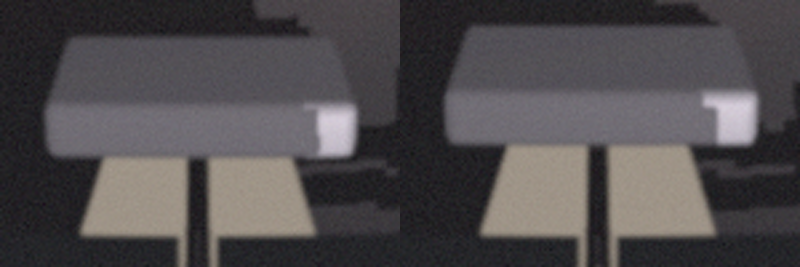

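View pics/o11.png

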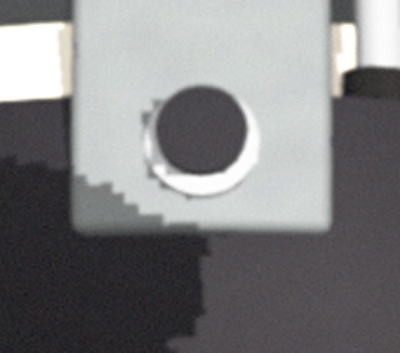

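```bash
python3 -c "
from h import *
o=[cv2.resize(cv2.imread(f'pics/s{k}.png')[222:262,285:325],(266,266),interpolation=cv2.INTER_CUBIC) for k in ('9','10','11')]
cv2.imwrite('pics/stem.png',np.hstack(o))
"
```

```text
(no output)
```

View pics/stem.png

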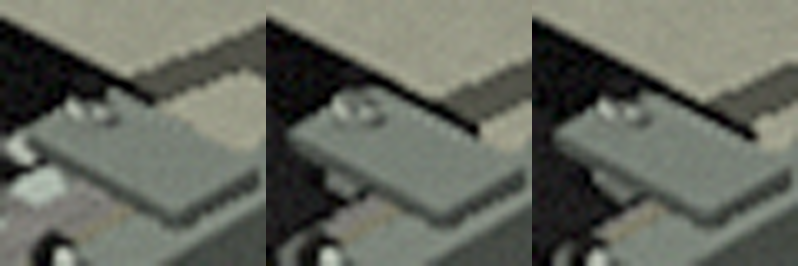

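The stem is back down in the third crop (same as before arrival; raised in the second). The push force is about 0 and the hood has run on about 2 mm ahead of the fingers, so it has clicked. I'll back off and retreat.

Request:
step_arm(
  steps=[
    [0, -0.5, 0, 0, 0, 0, 0],
    [0, -1.5, 0, 0, 0, 0, 0],
    [0, 0, 0, -3, 0, 0, 0],
    [0, 0, 0, -5, 0, 0, 0],
    [0, 0, 0, -5, 0, 0, 0],
  ],
)

```text
clock: 20.27
eef_pos: [0.5437, -0.0852, 0.2465]
eef_rot: [-2.294, -2.146, 0.001]
ft_force: [0.8, 0.3, 0.1]
gripper_width: 0.0003
```

Request:
step_arm(
  steps=[
    [0, 2, -2, -2, 0, 0, 0],
    [0, 5, -3, 0, 0, 0, 0],
    [0, 6, -2, 0, 0, 0, 0],
    [0, 6, -2, 0, 0, 0, 0],
    [0, 6, -2, 0, 0, 0, 0],
  ],
)

```text
clock: 20.9
eef_pos: [0.4507, 0.1712, 0.2654]
eef_rot: [2.294, 2.146, 0.001]
ft_force: [1.4, -0.1, -0.5]
gripper_width: 0.0005
```

Request:
step_arm(
  steps=[
    [0, 6, -2, 0, 0, 0, 0],
    [0, 4, -1, 0, 0, 0, 0],
    [0, 0, 0, 0, 0, 0, 0],
    [0, 0, 0, 0, 0, 0, 0],
    [0, 0, 0, 0, 0, 0, 0],
  ],
)

```text
clock: 21.52
eef_pos: [0.4286, 0.2702, 0.2652]
eef_rot: [2.295, 2.145, 0.0]
ft_force: [-0.2, 0.4, -0.1]
gripper_width: 0.0004
```

```bash
python3 -c "
from h import *
s,im=snap('top','t12');print(s['eef_pos'],s['ft_force'],s['clock'])
snap('scene','s12')
t=cv2.resize(cv2.imread('pics/t12.png')[195:280,265:445],(800,378),interpolation=cv2.INTER_CUBIC)
cv2.imwrite('pics/t12c.png',t)
cv2.imwrite('pics/s12c.png',np.hstack([cv2.resize(cv2.imread(f'pics/s{k}.png')[180:310,190:360],(400,306),interpolation=cv2.INTER_CUBIC) for k in (11,12)]))
"
```

```text
[0.4286 0.2702 0.2652] [-0.1618  0.4155 -0.0837] 21.525
```

View pics/t12c.png

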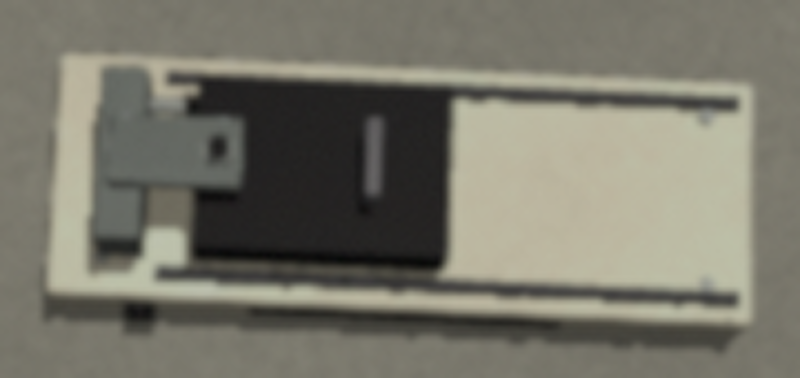

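View pics/s12c.png

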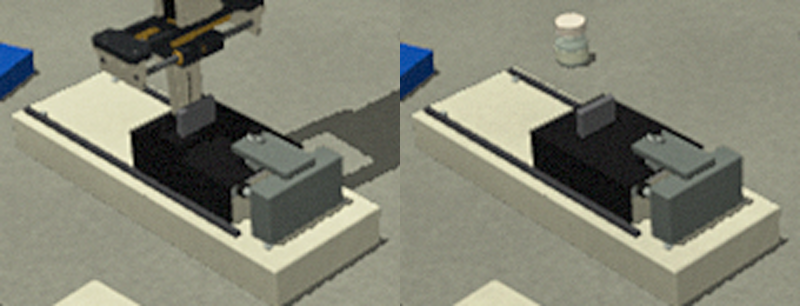

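View pics/t12.png

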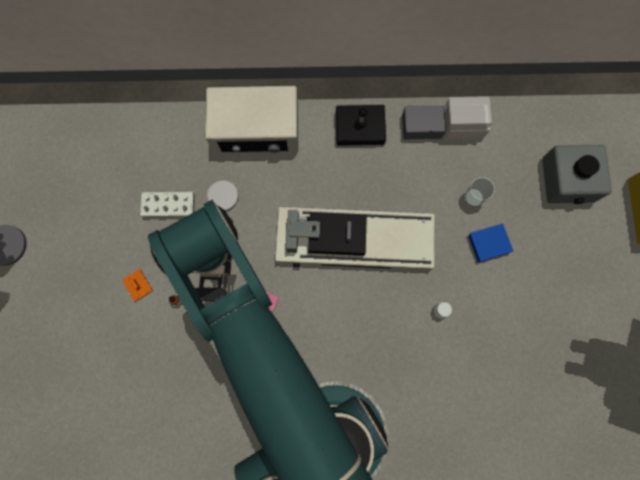

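Run:
```python
from h import *
def T(x,y):return 265+x/4.444,195+y/4.447
a=plane("top",T(649,168),.13);b=plane("top",T(373,157),.13);print("tab travel top",a,b,np.linalg.norm(b-a))
# scene shift 11->12 of hood and stem: template match
g=[cv2.imread(f'pics/s{k}.png',0) for k in (11,12)]
x=g[0][225:245,300:325]
for (r0,r1,c0,c1) in [(195,250,255,290),(222,262,285,325)]:
    t=g[0][r0:r1,c0:c1];m=cv2.matchTemplate(g[1][r0-6:r1+6,c0-6:c1+6],t,cv2.TM_CCOEFF_NORMED);i=np.unravel_index(m.argmax(),m.shape);print("shift px",i[0]-6,i[1]-6,m.max())
def S(p,yaw):return {'eef_pos':np.array(p),'eef_rot':Ro.from_matrix(yawR(yaw)).as_rotvec()}
s=S([.5453,-.0642,.1151],-3.67)
im=cv2.imread('pics/w11.png',0);print("col 262 rows", im[30:60,262], "col 377",im[30:60,378])
im=cv2.imread('pics/w10.png',0);print("w10 col 378",im[30:60,378],im[30:60,262])
for v in (41.5,42.5,43.5): print(v,plane('wrist',(262,v),.098,s))
```

```text
tab travel top [ 0.5371 -0.2147  0.13  ] [ 0.5471 -0.0473  0.13  ] 0.1676776725390941
shift px 0 0 0.74018186
shift px 0 0 0.95023817
col 262 rows [255 255 255 255 255 255 255 255 255 255 255 214 105  66  64  67  66  62
  68  62  65  66  67  64  65  66  65  66  63  65] col 377 [187 187 189 185 187 185 185 185 188 187 189 189 189 191 191 192 190 191
 193 193 191 194 194 191 189 191 188 194 189 189]
w10 col 378 [181 186 185 181 184 183 183 187 186 188 190 190 187 187 191 191 188 187
 191 185 186 187 184 187 183 187 189 189 187 188] [255 255 255 255 255 255 255 255 255 255 255 254 254 255 255 243 147  77
  63  66  66  63  64  68  67  68  66  67  66  68]
41.5 [0.5248 0.0637 0.098 ]
42.5 [0.5247 0.0632 0.098 ]
43.5 [0.5247 0.0627 0.098 ]
```

View pics/s12.png

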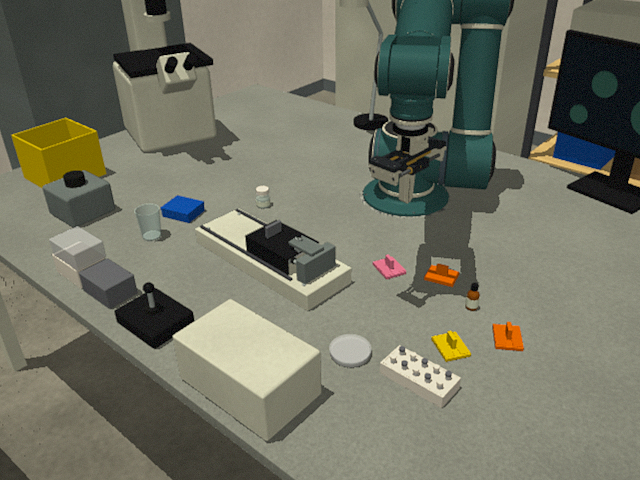

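All the bystanders and look-alikes are where they were. The hood is shut, and the arm is clear of the machine. I'll hand the job in.

```bash
python3 -c "
from h import *
print(r.hand_in())"
```

```text
the job is handed in; nothing more can be done
None
```

The carrier is seated in the nest and released, and the hood is latched shut over it. I handed the job in at about 21.6 s with the arm clear of the machine; no verdict came back.

- **Carrier:** I set it in the nest by eye and touch. It met the bed at TCP z = 0.0758, the expected seated height, and after release the wrist view showed it flat with a gap all round.
- **Hood:** I pushed it by its tab with closed fingers, slowing to 0.4 mm steps near the end. The highest push read was 8.7 N, dropping to 4.4 N with the latch stem raised, then to about 0 N as the stem fell back and the hood ran on about 2 mm by itself.
- **Last checks:** The hood did not move in the scene view after I backed off, and its leading edge sits roughly 2 mm into the buffer's free position, so the latch is holding it. The bystanders and look-alikes look unmoved.
- **One disagreement:** I measured about 0.168 m of hood travel, just under the stated 0.172 to 0.188 m. The tab seemed to start about 5 mm forward of "fully back", which would bring it to about 0.173 m.
- **Not tested:** I did not pull on the hood to test the latch.

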